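Part-used strip rolls onto the dowel rack in order of size

ROBOT

A 6-joint arm with a two-finger parallel gripper is mounted at the origin on a cart in front of the work surface, level with it; the furniture and walls round the work are solid. World frame = base frame: x ahead of the robot, y to its left, z up, the work surface at z = 0. Lengths are in m, angles in degrees, forces in N, time in s.
With the tool pointing down it reaches from about 0.15 to 0.775 m from the base axis. Payload 6.1 kg.
Tool frame: the origin (TCP) lies at the very end of the fingers, on their centre line; the grasp point (between the pads) lies manip.grip_point_offset behind it (manip.grip_point_offset is the distance from the TCP to the grasp point, in m); z points along the fingers, y is the line along which they close (so a half turn about z gives the same grasp; the last joint's range is limited). The gripper opens to 85 mm and grips with 20 to 120 N. Pads are 22 mm wide; open, the fingers measure 114 mm over their backs; the gripper's body (76 mm by 85 mm) begins 54 mm behind the grasp point. The pads swing forward as they close: fully open they stand 13 mm farther back than shut.
Start: joints at [66.635, 7.208, -2.269, 80.523, 0, 90], TCP at [0.208, 0.482, 0.231] pointing down, gripper open.
Joint ranges: [-155.77, 155.77], [-54.66, 111.73], [-72.52, 77.12], [-102.08, 115.82], [-83.92, 84.16], [-180, 180]. Speed limits (degrees/s): [136.94, 136.94, 172.46, 180, 180, 180].

INTERFACE

Orientations are given as [roll, pitch, yaw] about the fixed x, y, z axes, in that order (R = Rz(yaw) Ry(pitch) Rx(roll)).
In Python, from bench import manip, cams, ticket gives the robot as it stands.
- The arm moves only by the tool send_path, called after "Emit:" as name([rows], argument=value, ...), one row to a line, values as JSON. Schema: {"type":"object","properties":{"motion":{"type":"array","items":{"type":"array","items":{"type":"number"},"minItems":7,"maxItems":7},"minItems":1,"maxItems":8},"force":{"type":"number"},"only":{"type":"string"},"quiet":{"type":"boolean"},"lines":{"type":"string"}},"required":["motion"],"additionalProperties":false}. motion is a list of rows, 1 to 8 of them, each of 7 numbers: the finger opening in m, then dx, dy, dz in shares of the most that a row can go, 1 being 62.5 mm, then a rotation vector rx, ry, rz in units of 2 degrees; each row shifts and turns the commanded pose from where the row before left it, along the tool's axes as they then stand; what a row does not reach is not made up. A row lasts 1/8 s, in which the tool goes at most 0.0625 m and 10.7 degrees, less where a joint would pass 70% of its speed; a pose out of reach is approached as far as the arm can. The fingers move at their own pace and stop on an object; force is the grip in N (left out, the last holds). Time passes only in rows, so rows that do not move let the fingers close. The tool returns the time, the measured TCP pose, the force, the opening and the grip force at its end. only (a regular expression) keeps the lines of the reply that match it, lines (a string "A,B") keeps lines A to B, and quiet returns only ok. Input that does not fit is refused with a message, and nothing moves.
- manip.state(): the state, without advancing time (a new reading comes with each control period).
- cams.capture(name): name is "side" or "top"; returns the picture (480x640x3 uint8, red, green, blue); there is no depth.
- cams.camera_params(name): a dict with "camera_matrix" (3x3 intrinsics, pixels), "k1" (the pictures are not rectified: a ray, as slopes to the right and down, at radius r is drawn at 1 + k1 r^2 times it, then the intrinsics apply), "eye" and "attitude" of the camera in the world. Camera axes: x right, y down, z forward; pixel columns grow to the right and rows downward; lengths in m; the calibration is good to about 2 mm. A picture is of the moment at which its call begins. camera_params takes no time and is no camera call.
- ticket.close_job(): hands the job in; it is judged then, once.
The state is a dict: "clock": time; "q": joint angles; "qd": joint speeds; "joint_efforts": joint torques, N m; "position": TCP position; "tcp_rot": TCP orientation; "force": force on the tool from outside, world axes, zero at the start; "ft_torque": the same for the moment, N m; "width": finger opening in m; "gripper_force": force on a finger pad.
Only numpy, scipy, OpenCV 4.12 (cv2) and the standard library are available. Lean on these libraries where they do the work, as an engineer would, in place of code of your own. Each camera call takes 0.05 s, during which the arm holds its last target. There are 200 camera calls.

TASK

Put the four part-used rolls of gummed paper strip on the dowels of the wooden rack, one roll to a dowel and each lying flat on the board. Line them up in order of size, with the smallest on the dowel nearest the steel water dish, so that it is used up first, and the biggest at the far end. Leave the dish where it stands.

Things in the scene. Friction and masses are not known exactly. Their poses are not given: they have to be found in the camera images.
- roll_small: Smallest roll of white paper strip: a ring lying flat, outer diameter 38 mm, bore 28 mm, 32 mm high, about 30 g, with a brown cardboard core. Origin: centre of its underside; z up along the bore.
- roll_medium: Second smallest roll: the same ring with outer diameter 47 mm, bore 28 mm, 32 mm high, about 45 g. Origin: centre of its underside; z up along the bore.
- roll_large: Second biggest roll: outer diameter 57 mm, bore 28 mm, 32 mm high, about 65 g. Origin: centre of its underside; z up along the bore.
- roll_full: Biggest roll: outer diameter 67 mm, bore 28 mm, 32 mm high, about 90 g. Origin: centre of its underside; z up along the bore.
- roll_rack: The rack: a fixed light wooden board, 80 mm deep and 310 mm long, its top 16 mm above the bench, with a straight row of four equal upright dowels along its length, 80 mm apart; each dowel is 11 mm thick with a domed tip and stands 42 mm above the board. Origin: centre of its underside; y along the row from dowel_d to dowel_a, x away from the robot, z up.
- dowel_a (a point): First dowel of the rack, at its left end as the robot sees it. Point: on the dowel's axis at the board's top face, where a roll's underside comes to rest; axes as for the rack.
- dowel_b (a point): Second dowel from the rack's left end, 80 mm from dowel_a. Point and axes as for dowel_a.
- dowel_c (a point): Third dowel from the left end, 80 mm from dowel_b. Point and axes as for dowel_a.
- dowel_d (a point): Fourth dowel, at the rack's right end, 80 mm from dowel_c. Point and axes as for dowel_a.
- water_dish: Round shallow steel dish, 72 mm across, 21 mm high, loose, standing on the bench just beyond one end of the rack (either end; a paste pot, 60 mm across and 62 mm high, stands beyond the other). Origin: centre of its underside.
There are look-alikes about, which are no part of the job. What is shaped like the roll_small but purple is not meant.

How it is judged:
By the outcome, as a careful person would: the job done as asked, in the order asked, and still so for the second after the job is handed in, with the robot touching nothing.
It also fails if it takes over 80 s, if anything falls off the work surface, if the arm or the gripper's body presses on something with over 40 N, if the wrist force passes 120 N, or if a joint passes its speed limit or range.

## Working session

There is one attempt and no reset: what is moved stays moved. The work goes in short steps, Python scripts to look and compute and a tool call to move; the robot and the scene stay as the last step left them, time stands still between calls to the robot, and variables do not carry over. Pictures are saved under pics/ and viewed, at most 14 in all, crops included, and the job is handed in when it is done.

```bash
mkdir -p pics; ls; python3 - <<'E'
from bench import manip, cams
import cv2
print(manip.state(), manip.grip_point_offset)
for n in("top","side"):
    print(n,cams.camera_params(n)); cv2.imwrite(f"pics/{n}0.png",cams.capture(n)[:,:,::-1])
E
```

```text
pics
{'clock': 0.0, 'q': array([ 6.66357659e+01,  7.24017904e+00, -2.32812488e+00,  8.05252860e+01,
        2.95362120e-04,  9.00007940e+01]), 'qd': array([ 0.02380793, -0.11623661,  0.03632087, -0.00643351, -0.01377605,
        0.01580215]), 'joint_efforts': array([ 1.14428760e-03, -4.35917437e+01,  3.52923954e+01,  1.72673108e-02,
       -8.41250926e-05, -1.34186362e-05]), 'position': array([0.2080281 , 0.48155291, 0.23052474]), 'tcp_rot': array([-1.79906410e+02, -2.94064715e-04,  1.56634971e+02]), 'force': array([ 0.36040899, -0.49797401, -0.23928036]), 'ft_torque': array([ 0.01207508, -0.03071766,  0.00846715]), 'gripper_force': 0.0, 'width': 0.08525016080992849} 0.0187
top {'camera_matrix': array([[486.14129372,   0.        , 319.97621502],
       [  0.        , 486.14129372, 244.73998163],
       [  0.        ,   0.        ,   1.        ]]), 'k1': -0.086915425988407, 'eye': array([ 0.48214738, -0.01991275,  1.08477881]), 'attitude': array([-175.95895196,   -0.94887943,  -91.34559956])}
side {'camera_matrix': array([[497.25308453,   0.        , 321.66555219],
       [  0.        , 497.25308453, 238.03072169],
       [  0.        ,   0.        ,   1.        ]]), 'k1': -0.02533598809572938, 'eye': array([ 0.3059189 , -0.78103354,  0.44573011]), 'attitude': array([-116.01482332,   -1.27700032,  -17.07796041])}
```

View pics/top0.png

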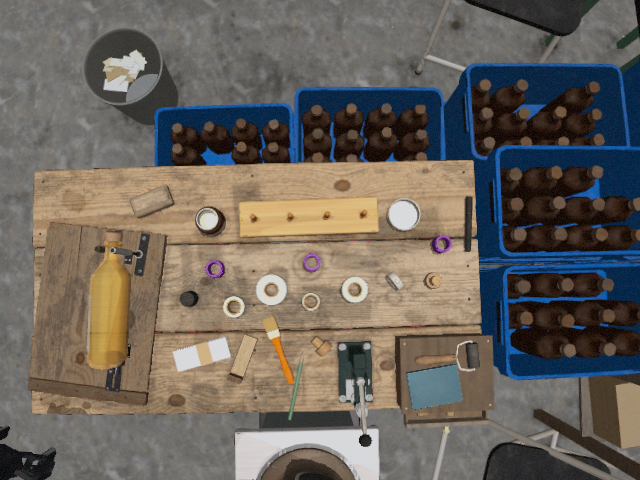

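View pics/side0.png

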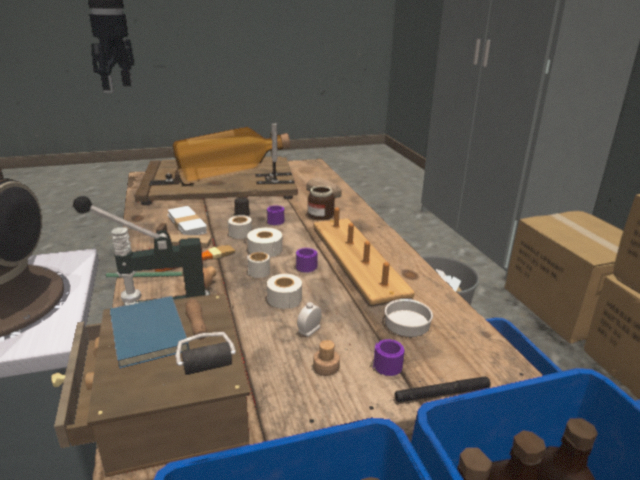

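Top view: the steel dish is at (403,214), beyond the right end (dowel_d), and the paste pot is at (209,220).
- White rolls: (271,290), (354,290), (233,307) and (311,301).
- Look-alikes: purple rings at (215,269), (312,262) and (443,244), a metal piece at (394,281) and a cork at (433,281).

I'll check sizes in a close crop and measure there.

```bash
cat > h.py <<'E'
import numpy as np, cv2
from scipy.spatial.transform import Rotation as R
from bench import manip, cams
def ray(n,u,v):
    p=cams.camera_params(n);K=p["camera_matrix"];k=p["k1"]
    d=cv2.undistortPoints(np.array([[[u,v]]],float),K,np.array([k,0,0,0,0.]))[0,0]
    # model is forward r->1+k1 r^2, same as OpenCV
    A=R.from_euler("xyz",p["attitude"],degrees=True).as_matrix()
    return p["eye"],A@np.array([d[0],d[1],1])
def at(n,u,v,z):
    e,d=ray(n,u,v);return (e+d*(z-e[2])/d[2])
def proj(n,P):
    p=cams.camera_params(n);A=R.from_euler("xyz",p["attitude"],degrees=True).as_matrix()
    c=A.T@(np.asarray(P)-p["eye"]);s=c[:2]/c[2];s=s*(1+p["k1"]*s@s)
    return p["camera_matrix"][:2,:2]@s+p["camera_matrix"][:2,2]
def crop(n,x,y,w,h,s,f):
    im=cams.capture(n)[y:y+h,x:x+w,::-1];cv2.imwrite(f,cv2.resize(im,None,fx=s,fy=s,interpolation=cv2.INTER_CUBIC))
E
python3 - <<'E'
from h import *
crop("top",195,190,200,140,4,"pics/c1.png")
crop("top",195,190,240,60,3.3,"pics/c2.png")
E
```

```text
(no output)
```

View pics/c1.png

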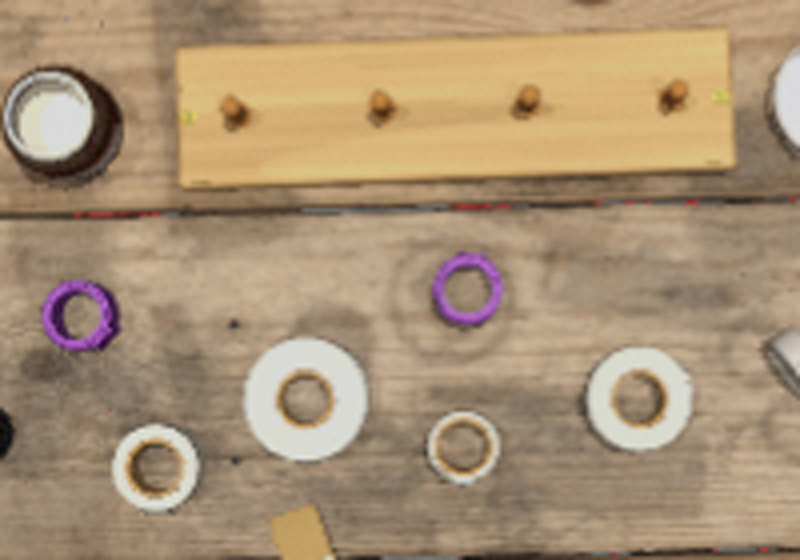

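The crop shows four white rolls, clearly graded in size by their outlines. In crop pixels, full is at (306,398), large (639,398), medium (156,467) and small (463,448). The purple rings are excluded. The rack corners are at (177,47), (727,30), (735,166) and (181,187).

```bash
python3 - <<'E'
from h import *
np.set_printoptions(precision=4,suppress=True)
im=cams.capture("top")
f=lambda c,z:at("top",195+(c[0]+.5)/4-.5,190+(c[1]+.5)/4-.5,z)
for n,l,r,t,b in[("full",244,368,337,461),("small",427,500,411,484),("med",113,200,424,511),("large",586,693,346,451)]:
    c=f(((l+r)/2,(t+b)/2),.032); d=np.linalg.norm(f((l,t),.032)-f((r,t),.032));print(n,c[:2],"diam",d)
C=np.array([f(c,.016)[:2] for c in[(177,47),(727,30),(735,166),(181,187)]])
print(C, "len",np.linalg.norm(C[0]-C[1]),np.linalg.norm(C[3]-C[2]),np.linalg.norm(C[0]-C[3]))
y=(C[0]+C[3]-C[1]-C[2]);y/=np.linalg.norm(y);c=C.mean(0);print("centre",c,"yaw",np.degrees(np.arctan2(-y[0],y[1])))
for k,s in zip("abcd",(.12,.04,-.04,-.12)):
    P=c+s*y;print(k,P, "top tip px",proj("top",[*P,.058]),"side base/tip",proj("side",[*P,.016]),proj("side",[*P,.058]))
for c in[(233,100),(381,99),(529,93),(678,88)]:print("tip",f(c,.055)[:2])
crop("side",300,190,140,130,5,"pics/c3.png")
crop("side",215,195,140,120,5,"pics/c4.png")
E
```

```text
full [0.462  0.0685] diam 0.06701566252221816
small [ 0.4339 -0.0158] diam 0.03937124891880601
med [0.4269 0.1498] diam 0.04704468108671741
large [ 0.458  -0.1115] diam 0.05806302887348638
[[ 0.6577  0.1383]
 [ 0.6608 -0.1676]
 [ 0.5846 -0.1695]
 [ 0.5797  0.1369]] len 0.3058655840454041 0.3064140364119841 0.07803226013883748
centre [ 0.6207 -0.0155] yaw 0.7477404537398203
a [0.6191 0.1045] top tip px [251.9562 215.8266] side base/tip [335.986  226.1122] [336.704  207.3904]
b [0.6202 0.0245] top tip px [289.5606 214.5035] side base/tip [349.6265 242.7513] [350.6625 223.0018]
c [ 0.6212 -0.0555] top tip px [327.1472 213.2138] side base/tip [365.3373 261.9194] [366.7864 241.0403]
d [ 0.6222 -0.1355] top tip px [364.5986 211.9612] side base/tip [383.621 284.231] [385.6144 262.1114]
tip [0.622  0.1029]
tip [0.6208 0.024 ]
tip [ 0.6223 -0.055 ]
tip [ 0.6234 -0.1348]
```

View pics/c3.png

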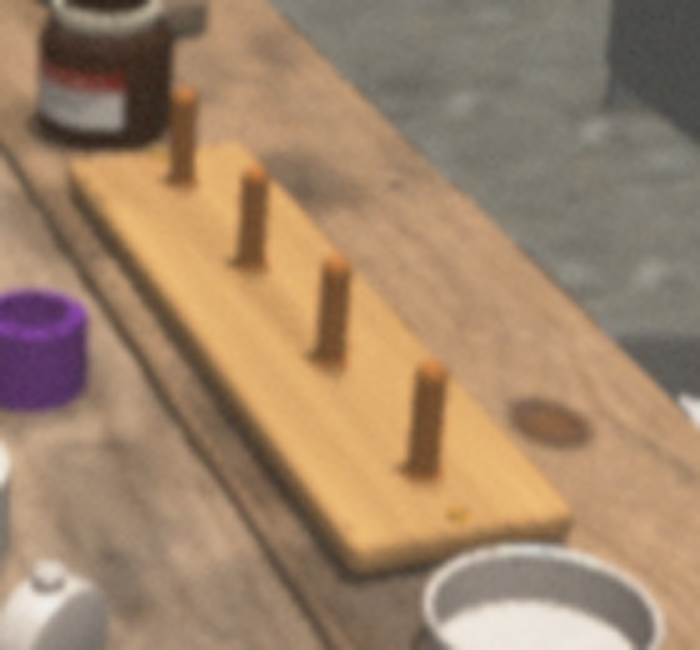

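View pics/c4.png

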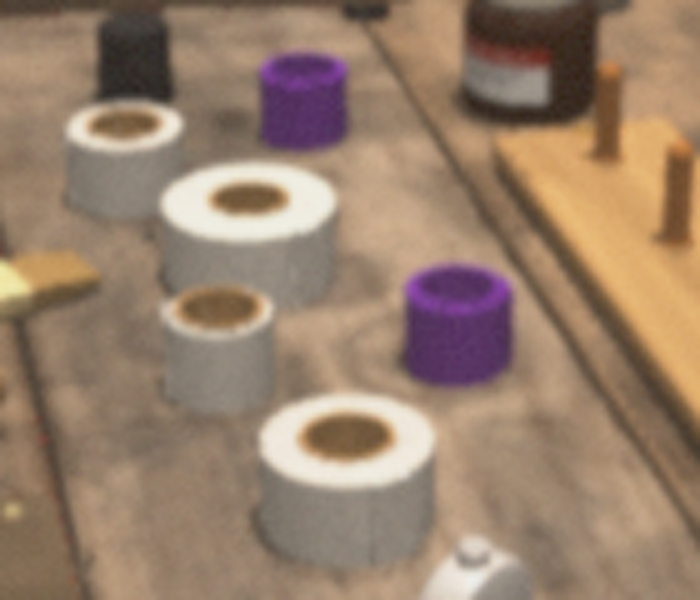

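Side view: the dowel tips project to within 1 px of prediction at (336,207) to (386,262), and all the rolls lie flat. The plan is full→a, large→b, medium→c, small→d, with the fingers closing along world x. First I'll turn the tool to yaw 90.

The rows are not in the units I measure in: shifts go in shares of 62.5 mm and turns go in units of 2 degrees. I convert before sending: 9.5 degrees is 4.75.

Emit:
send_path([
  [0.062, 0, 0, 0, 0, 0, 4.75],
  [0.062, 0, 0, 0, 0, 0, 4.75],
  [0.062, 0, 0, 0, 0, 0, 4.75],
  [0.062, 0, 0, 0, 0, 0, 4.75],
  [0.062, 0, 0, 0, 0, 0, 4.75],
  [0.062, 0, 0, 0, 0, 0, 4.75],
  [0.062, 0, 0, 0, 0, 0, 4.8],
], force=30)

```text
clock: 1.23
position: [0.2082, 0.4819, 0.2313]
tcp_rot: [-180.0, 0.0, 89.7]
force: [-0.0, 0.1, -1.0]
width: 0.0622
gripper_force: 0.0
```

Emit:
send_path([
  [0.062, -0.8, 0.48, 0, 0, 0, 0],
  [0.062, -0.8, 0.48, 0, 0, 0, 0],
  [0.062, -0.8, 0.48, 0, 0, 0, 0],
  [0.062, -0.8, 0.48, 0, 0, 0, 0],
  [0.062, -0.8, 0.48, 0, 0, 0, 0],
  [0.062, -0.8, 0.48, 0, 0, 0, 0],
  [0.062, -0.512, 0.624, 0, 0, 0, 0],
  [0.062, 0, 0, 0, 0, 0, 0],
])

```text
clock: 2.22
position: [0.4292, 0.1479, 0.231]
tcp_rot: [180.0, 0.0, 89.7]
force: [0.2, 0.4, -0.3]
width: 0.0619
gripper_force: 0.0
```

Emit:
send_path([
  [0.062, 0.032, -0.032, 0.8, 0, 0, 0],
  [0.062, 0, 0, 0.8, 0, 0, 0],
  [0.062, 0, 0, 0.8, 0, 0, 0],
  [0.062, 0, 0, 0.8, 0, 0, 0],
  [0.062, 0, 0, 0.448, 0, 0, 0],
  [0.03, 0, 0, 0, 0, 0, 0],
  [0.03, 0, 0, 0, 0, 0, 0],
  [0.03, 0, 0, 0, 0, 0, 0],
], force=30)

```text
clock: 3.22
position: [0.4265, 0.1527, 0.0049]
tcp_rot: [179.9, -0.1, 90.1]
force: [0.1, 0.2, -1.3]
width: 0.0454
gripper_force: 35.2
```

Emit:
send_path([
  [0.03, 0, 0, 0, 0, 0, 0],
  [0.03, 0, 0, 0, 0, 0, 0],
])

```text
clock: 3.48
position: [0.4258, 0.1522, 0.0039]
tcp_rot: [179.9, -0.0, 90.0]
force: [-0.1, -0.1, -1.0]
width: 0.0451
gripper_force: 35.2
```

```bash
python3 - <<'E'
from h import *
crop("side",205,190,100,80,6,"pics/m1.png")
E
```

```text
(no output)
```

View pics/m1.png

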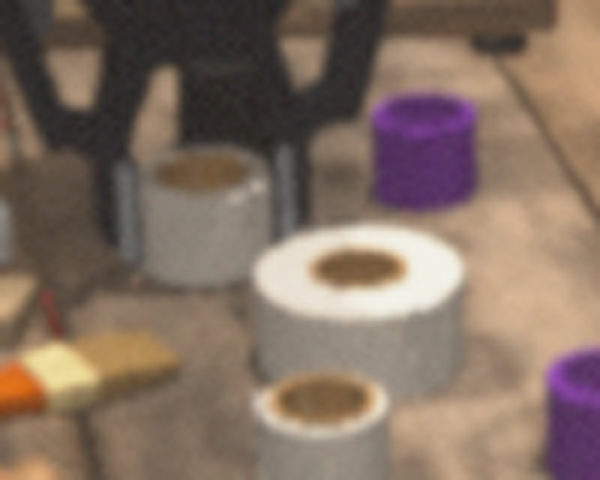

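The medium roll is gripped squarely between both pads at crop (205,215). Next: lift it and carry it over dowel_c at (0.621, -0.055).

Converted, -0.05 m is -0.8, -0.042 m is -0.672.

Emit:
send_path([
  [0.03, 0, 0, -0.8, 0, 0, 0],
  [0.03, 0, 0, -0.8, 0, 0, 0],
  [0.03, -0.672, 0.624, 0, 0, 0, 0],
  [0.03, -0.672, 0.624, 0, 0, 0, 0],
  [0.03, -0.672, 0.624, 0, 0, 0, 0],
  [0.03, -0.672, 0.624, 0, 0, 0, 0],
  [0.03, -0.592, 0.624, 0, 0, 0, 0],
  [0.03, 0, 0, 0, 0, 0, 0],
])

```text
clock: 4.53
position: [0.6224, -0.0555, 0.1022]
tcp_rot: [-180.0, 0.0, 89.8]
force: [-0.4, 0.6, -0.3]
width: 0.0455
gripper_force: 35.3
```

Emit:
send_path([
  [0.03, 0, 0, 0, 0, 0, 0],
])

```text
clock: 4.65
position: [0.6199, -0.0528, 0.1028]
tcp_rot: [-179.9, -0.0, 90.0]
force: [0.2, 0.1, -0.0]
width: 0.0451
gripper_force: 35.3
```

```bash
python3 - <<'E'
from h import *
p=manip.state()["position"];print(p)
crop("side",300,150,130,110,5,"pics/m2.png")
E
```

```text
[ 0.61992182 -0.05276894  0.10277938]
```

View pics/m2.png

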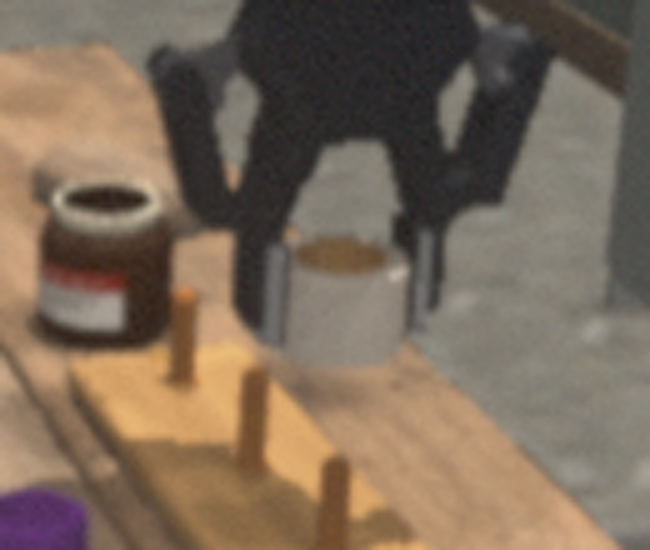

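The carried roll's top centre is at side px (369,201), on dowel_c's projected axis. I'll lower and release.

Emit:
send_path([
  [0.03, 0, 0, 0.32, 0, 0, 0],
  [0.03, 0, 0, 0.32, 0, 0, 0],
  [0.03, 0, 0, 0.32, 0, 0, 0],
  [0.03, 0, 0, 0.32, 0, 0, 0],
  [0.03, 0, 0, 0, 0, 0, 0],
  [0.062, 0, 0, 0, 0, 0, 0],
  [0.062, 0, 0, 0, 0, 0, 0],
  [0.062, 0, 0, 0, 0, 0, 0],
])

```text
clock: 5.7
position: [0.621, -0.0528, 0.0242]
tcp_rot: [179.9, 0.0, 90.0]
force: [0.0, 0.4, -0.3]
width: 0.0619
gripper_force: 0.0
```

Emit:
send_path([
  [0.062, 0, 0, -0.64, 0, 0, 0],
  [0.062, 0, 0, -0.64, 0, 0, 0],
  [0.062, 0.32, -0.64, 0, 0, 0, 0],
  [0.062, 0.32, -0.64, 0, 0, 0, 0],
  [0.062, 0, -0.64, 0, 0, 0, 0],
  [0.062, 0, -0.64, 0, 0, 0, 0],
  [0.062, 0, -0.432, 0, 0, 0, 0],
  [0.062, 0, 0, 0, 0, 0, 0],
])

```text
clock: 6.7
position: [0.4323, -0.013, 0.1039]
tcp_rot: [180.0, 0.0, 90.0]
force: [0.8, 0.4, 0.8]
width: 0.0622
gripper_force: 0.0
```

```bash
python3 - <<'E'
from h import *
crop("side",210,190,230,130,3.4,"pics/m3.png")
E
```

```text
(no output)
```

View pics/m3.png

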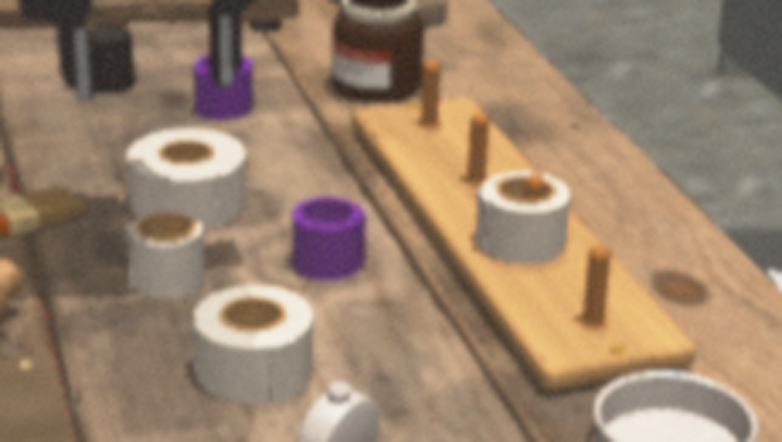

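The medium roll sits flat on dowel_c at crop (523,215). Next is the small roll.

Converted, -0.002 m is -0.032, 0.04 m is 0.64.

Emit:
send_path([
  [0.062, -0.032, 0.016, 0.64, 0, 0, 0],
  [0.062, 0, 0, 0.64, 0, 0, 0],
  [0.062, 0, 0, 0.32, 0, 0, 0],
  [0.02, 0, 0, 0, 0, 0, 0],
  [0.02, 0, 0, 0, 0, 0, 0],
  [0.02, 0, 0, 0, 0, 0, 0],
  [0.02, 0, 0, 0, 0, 0, 0],
  [0.02, 0, 0, 0, 0, 0, 0],
], force=30)

```text
clock: 7.75
position: [0.4348, -0.0149, 0.0037]
tcp_rot: [180.0, 0.0, 90.0]
force: [-1.1, 0.5, 0.0]
width: 0.0361
gripper_force: 31.9
```

Emit:
send_path([
  [0.02, 0, 0, -0.8, 0, 0, 0],
  [0.02, 0, 0, -0.8, 0, 0, 0],
  [0.02, -0.48, 0.752, 0, 0, 0, 0],
  [0.02, -0.48, 0.752, 0, 0, 0, 0],
  [0.02, -0.48, 0.752, 0, 0, 0, 0],
  [0.02, -0.48, 0.752, 0, 0, 0, 0],
  [0.02, 0, 0, 0, 0, 0, 0],
  [0.02, 0, 0, 0, 0, 0, 0],
])

```text
clock: 8.75
position: [0.622, -0.1347, 0.1027]
tcp_rot: [-179.9, -0.0, 90.0]
force: [-0.6, -0.7, -0.3]
width: 0.0355
gripper_force: 32.0
```

```bash
python3 - <<'E'
from h import *
print(proj("side",[.6222,-.1355,.13]))
crop("side",300,150,170,150,4,"pics/s2.png")
E
```

```text
[389.22380224 221.75758336]
```

View pics/s2.png

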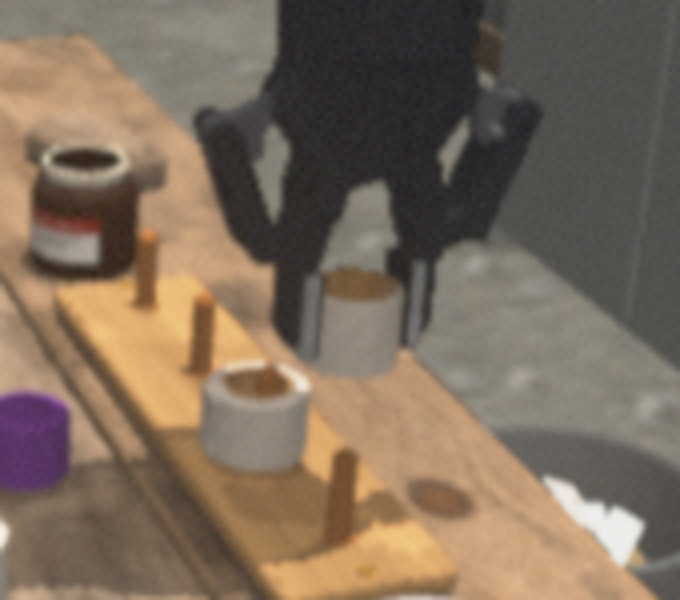

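Small roll's top centre is at side px (390,221), against (389,222) predicted. Lower it, release, and go on to the large roll.

Emit:
send_path([
  [0.02, 0, 0, 0.32, 0, 0, 0],
  [0.02, 0, 0, 0.32, 0, 0, 0],
  [0.02, 0, 0, 0.32, 0, 0, 0],
  [0.02, 0, 0, 0.32, 0, 0, 0],
  [0.02, 0, 0, 0, 0, 0, 0],
  [0.062, 0, 0, 0, 0, 0, 0],
  [0.062, 0, 0, 0, 0, 0, 0],
  [0.062, 0, 0, 0, 0, 0, 0],
])

```text
clock: 9.8
position: [0.623, -0.1349, 0.0242]
tcp_rot: [179.9, 0.0, 90.0]
force: [0.7, -0.1, -0.1]
width: 0.0624
gripper_force: 0.0
```

Emit:
send_path([
  [0.075, 0, 0, -0.64, 0, 0, 0],
  [0.075, 0, 0, -0.64, 0, 0, 0],
  [0.075, 0.176, -0.656, 0, 0, 0, 0],
  [0.075, 0.192, -0.656, 0, 0, 0, 0],
  [0.075, 0, -0.656, 0, 0, 0, 0],
  [0.075, 0, -0.656, 0, 0, 0, 0],
  [0.075, 0, 0, 0, 0, 0, 0],
  [0.075, 0, 0, 0, 0, 0, 0],
])

```text
clock: 10.8
position: [0.4595, -0.1121, 0.104]
tcp_rot: [179.9, 0.0, 90.0]
force: [0.6, -0.0, 0.1]
width: 0.0754
gripper_force: 0.0
```

Emit:
send_path([
  [0.075, 0, -0.016, 0.64, 0, 0, 0],
  [0.075, 0, 0, 0.64, 0, 0, 0],
  [0.075, 0, 0, 0.32, 0, 0, 0],
  [0.04, 0, 0, 0, 0, 0, 0],
  [0.04, 0, 0, 0, 0, 0, 0],
  [0.04, 0, 0, 0, 0, 0, 0],
  [0.04, 0, 0, 0, 0, 0, 0],
  [0.04, 0, 0, 0, 0, 0, 0],
], force=35)

```text
clock: 11.8
position: [0.4578, -0.112, 0.0037]
tcp_rot: [180.0, 0.0, 90.0]
force: [0.1, -0.1, -0.0]
width: 0.0553
gripper_force: 37.0
```

Emit:
send_path([
  [0.04, 0, 0, -0.8, 0, 0, 0],
  [0.04, 0, 0, -0.8, 0, 0, 0],
  [0.04, 0.544, 0.64, 0, 0, 0, 0],
  [0.04, 0.544, 0.64, 0, 0, 0, 0],
  [0.04, 0.544, 0.656, 0, 0, 0, 0],
  [0.04, 0.544, 0.656, 0, 0, 0, 0],
  [0.04, 0, 0, 0, 0, 0, 0],
  [0.04, 0, 0, 0, 0, 0, 0],
])

```text
clock: 12.8
position: [0.6189, 0.0241, 0.1029]
tcp_rot: [-179.9, 0.0, 90.1]
force: [-0.3, 0.6, 0.0]
width: 0.0551
gripper_force: 37.8
```

```bash
python3 - <<'E'
from h import *
print(proj("side",[.6202,.0245,.13]))
crop("side",290,130,170,150,4,"pics/l2.png")
E
```

```text
[352.55973629 187.31067068]
```

View pics/l2.png

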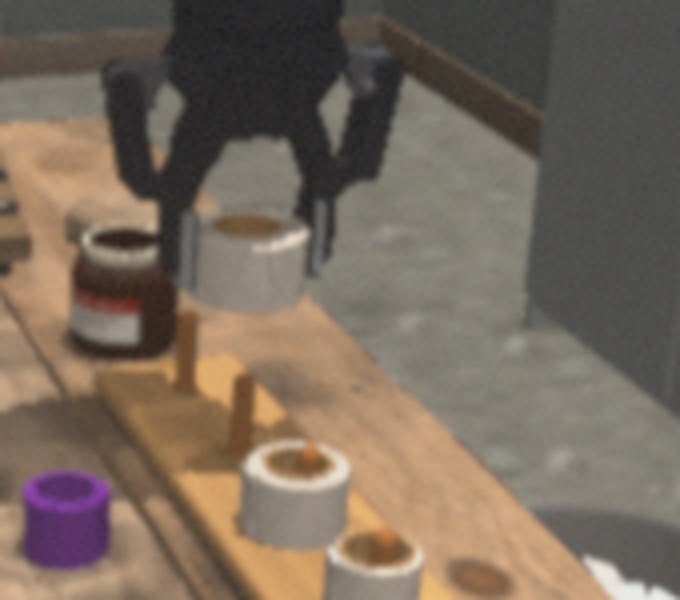

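The small roll is on dowel_d, and the large one is aligned with dowel_b at px (352,187), as predicted. Lower it and go on to the full roll.

Converted, 0.02 m is 0.32, 0.001 m is 0.016.

Emit:
send_path([
  [0.04, 0, 0.016, 0.32, 0, 0, 0],
  [0.04, 0, 0, 0.32, 0, 0, 0],
  [0.04, 0, 0, 0.32, 0, 0, 0],
  [0.04, 0, 0, 0.32, 0, 0, 0],
  [0.04, 0, 0, 0, 0, 0, 0],
  [0.075, 0, 0, 0, 0, 0, 0],
  [0.075, 0, 0, 0, 0, 0, 0],
  [0.075, 0, 0, 0, 0, 0, 0],
])

```text
clock: 13.85
position: [0.621, 0.0241, 0.0243]
tcp_rot: [179.9, -0.0, 90.0]
force: [1.1, -0.6, 0.6]
width: 0.0748
gripper_force: 0.0
```

Emit:
send_path([
  [0.085, 0, 0, -0.64, 0, 0, 0],
  [0.085, 0, 0, -0.64, 0, 0, 0],
  [0.085, 0.352, -0.64, 0, 0, 0, 0],
  [0.085, 0.352, -0.64, 0, 0, 0, 0],
  [0.085, 0, -0.64, 0, 0, 0, 0],
  [0.085, 0, -0.592, 0, 0, 0, 0],
  [0.085, 0, 0, 0, 0, 0, 0],
  [0.085, 0, 0, 0, 0, 0, 0],
])

```text
clock: 14.85
position: [0.4645, 0.0682, 0.104]
tcp_rot: [179.9, -0.0, 90.0]
force: [0.5, 0.6, 0.3]
width: 0.0848
gripper_force: 0.0
```

Converted, -0.002 m is -0.032, 0.04 m is 0.64.

Emit:
send_path([
  [0.085, 0, -0.032, 0.64, 0, 0, 0],
  [0.085, 0, 0, 0.64, 0, 0, 0],
  [0.085, 0, 0, 0.32, 0, 0, 0],
  [0.05, 0, 0, 0, 0, 0, 0],
  [0.05, 0, 0, 0, 0, 0, 0],
  [0.05, 0, 0, 0, 0, 0, 0],
  [0.05, 0, 0, 0, 0, 0, 0],
  [0.05, 0, 0, 0, 0, 0, 0],
], force=40)

```text
clock: 15.85
position: [0.4617, 0.0681, 0.0037]
tcp_rot: [180.0, -0.0, 90.0]
force: [-0.2, 0.6, -0.7]
width: 0.0667
gripper_force: 44.7
```

Emit:
send_path([
  [0.05, 0, 0, -0.8, 0, 0, 0],
  [0.05, 0, 0, -0.8, 0, 0, 0],
  [0.05, 0.144, 0.624, 0, 0, 0, 0],
  [0.05, 0.144, 0.624, 0, 0, 0, 0],
  [0.05, 0.144, 0.624, 0, 0, 0, 0],
  [0.05, 0.144, 0.64, 0, 0, 0, 0],
  [0.05, 0, 0, 0, 0, 0, 0],
  [0.05, 0, 0, 0, 0, 0, 0],
])

```text
clock: 16.85
position: [0.6177, 0.1041, 0.1029]
tcp_rot: [-179.9, 0.0, 90.0]
force: [-0.6, -0.1, -1.2]
width: 0.0668
gripper_force: 45.7
```

```bash
python3 - <<'E'
from h import *
print(proj("side",[.6191,.1045,.13]))
crop("side",270,120,170,150,4,"pics/f2.png")
E
```

```text
[337.99452257 173.68643629]
```

View pics/f2.png

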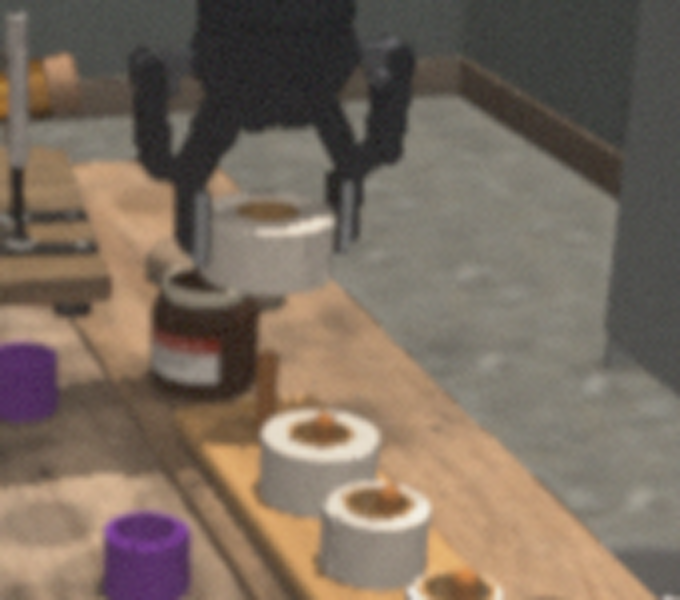

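Full roll's at px (337,173), matching dowel_a's axis. Lower and release.

Converted, 0.02 m is 0.32, 0.001 m is 0.016.

Emit:
send_path([
  [0.05, 0, 0.016, 0.32, 0, 0, 0],
  [0.05, 0, 0, 0.32, 0, 0, 0],
  [0.05, 0, 0, 0.32, 0, 0, 0],
  [0.05, 0, 0, 0.32, 0, 0, 0],
  [0.05, 0, 0, 0, 0, 0, 0],
  [0.085, 0, 0, 0, 0, 0, 0],
  [0.085, 0, 0, 0, 0, 0, 0],
  [0.085, 0, 0, 0, 0, 0, 0],
])

```text
clock: 17.9
position: [0.6199, 0.1043, 0.0243]
tcp_rot: [179.9, -0.0, 90.0]
force: [-0.3, -0.0, 0.4]
width: 0.0849
gripper_force: 0.0
```

Emit:
send_path([
  [0.085, 0, 0, -0.8, 0, 0, 0],
  [0.085, 0, 0, -0.8, 0, 0, 0],
  [0.085, 0, -0.8, 0, 0, 0, 0],
  [0.085, 0, -0.8, 0, 0, 0, 0],
  [0.085, 0, -0.8, 0, 0, 0, 0],
  [0.085, 0, -0.8, 0, 0, 0, 0],
  [0.085, 0, 0, 0, 0, 0, 0],
  [0.085, 0, 0, 0, 0, 0, 0],
])

```text
clock: 18.9
position: [0.4203, 0.1043, 0.1241]
tcp_rot: [179.9, -0.0, 90.0]
force: [0.6, 1.1, 0.8]
width: 0.085
gripper_force: 0.0
```

```bash
python3 - <<'E'
from h import *
crop("side",290,170,170,170,3.5,"pics/e1.png")
crop("top",190,180,250,70,3.2,"pics/e2.png")
a=cv2.imread("pics/e1.png");b=cv2.imread("pics/e2.png");w=max(a.shape[1],b.shape[1])
c=np.vstack([cv2.copyMakeBorder(i,0,0,0,w-i.shape[1],0) for i in(a,b)])
cv2.imwrite("pics/e.png",cv2.resize(c,None,fx=.72,fy=.72))
E
```

```text
(no output)
```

View pics/e.png

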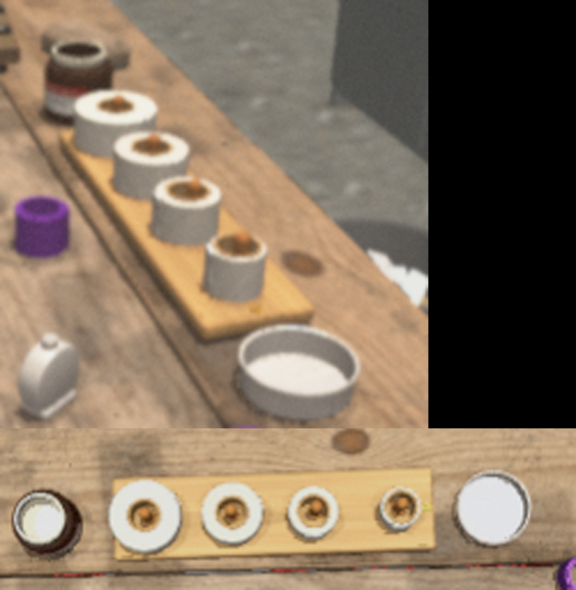

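All four rolls lie flat on their dowels. In the top strip they run from the biggest at (145,515) to the smallest at (401,508), beside the untouched dish at (493,508). The gripper is clear.

```bash
python3 -c "
from bench import ticket
print(ticket.close_job())"
```

```text
the job is handed in; nothing more can be done
None
```

The job is handed in: all four rolls lie flat on the rack, one to a dowel, from the smallest on dowel_d beside the dish to the biggest on dowel_a, with the dish left where it stood, after about 19 s of robot time.

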